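# Drop spent wax blocks through the guarded disposal hopper

## Task

First tip the hinged tray up so that all four wax blocks slide into the hopper. Then flip the safety catch all the way over, away from the lever's peg, and only after that pull the lever all the way towards the robot so that the trapdoor drops every block into the bin below. Finish while still holding the lever fully pulled (it is sprung and must not be let go), and leave the jar, the slide box and the pen cup where they stand.

Things in the scene. Friction and masses are not known exactly. Their poses are not given: they have to be found in the camera images.
- station: White and grey metal disposal hopper, fixed on the table. Origin on the table under it; x away from the robot's side, y left, z up; turned by up to 0.15 rad. In its frame (mm): right cheek (lever side) y -68..-56, top z 220; left cheek y 56..68, top 170; both x -60..90; hopper front wall x -41..-33, top 200; back wall x 63..73, top 210.
- hopper_floor (a point): Centre of the hopper's floor (the closed trapdoor's top), station frame (15, 0, 115) mm. Hopper inside: x -33..63, y -56..56 mm in the station frame.
- bin_floor (a point): Point on the floor of the bin under the hopper, station frame (-37, 0, 6) mm. Bin inside: x -137..63, y -56..56 mm; open on top for x below -41 mm, rim 50 mm high; it sticks out towards the robot.
- tray (a joint): Angle of the tip tray: 0 = level as at the start, 1.25 = fully tipped up (stop). It turns about a level hinge along the station's x at the hopper's left rim (point tray_hinge); the outer, left end rises and moves towards the hopper. Stiff hinge: it stays at whatever angle it is left; about 5 N at the bar raises it. The blocks slide off at about 0.45 to 0.7 rad.
- tray_hinge (a point): Point on the tray's hinge axis, mid-length, station frame (13, 55, 176) mm. The axis runs along the station's x.
- tray_bar (a point): Centre of the tray's handle, a round steel bar 12 mm in diameter along the station's x, 76 mm clear between its brackets; 150 mm out from tray_hinge and 10 mm above it when level. 32 mm gap between it and the tray's end wall; free below and above. Aluminium tray 84 by 112 mm, walls 30 mm, end wall 22 mm high, open on the hopper side.
- catch (a joint): Angle of the safety catch: 0 = engaged as at the start (its strut lies level in front of the lever's peg and blocks the lever), 1.0 = flipped fully over (stop), lever free. Its tab moves away from the robot (station +x) while the strut swings down. It stays where it is left; about 1.5 N at the tab moves it. The lever is clear from about 0.3.
- catch_tab (a point): Centre of the catch's finger tab: a black rod end 14 mm in diameter, 40 mm long along the station's y, on a thin 55 mm arm that stands up from the catch pivot outside the right cheek. At the start it leans 0.5 rad towards the robot, at the end 0.5 rad away from it. Pushed in the station's +x from its robot side it goes over; free above.
- catch_pivot (a point): Point on the catch's pivot, station frame (-30, -108, 150) mm; the axis runs along the station's y.
- lever_angle (a joint): Angle of the lever: 0 = rest (leans 0.55 rad away from the robot), 0.95 = fully pulled towards the robot (stop; leans 0.40 rad towards it). The trapdoor is on the same shaft and swings down with it. A spring pushes it back to 0: about 3 N at the grip at first, 6 N when fully pulled; let go, it shuts.
- lever: The steel lever with its shaft, trapdoor and grip as one part. Origin on the shaft axis in the middle of the trapdoor's width, station frame (55, 0, 112) mm; its y runs along the shaft (the station's y); it turns with the lever. The round arm, 14 mm thick, rises 90 mm to the right of the origin, outside the right cheek.
- lever_grip (a point): Centre of the lever's grip, a black plastic bar 18 mm in diameter, 95 mm long, along the station's y, sticking out to the right of the arm; 170 mm from the shaft axis. At rest at station frame (144, -140, 257) mm, fully pulled at (-11, -140, 269) mm. The arm joins it 50 mm to the left of this point. Free above, in front and behind.
- block1: A spent wax block in its white plastic cassette, 28 by 40 by 11 mm, about 20 g; origin at the centre of its underside. Four alike lie flat in the tip tray.
- block2: A spent wax block in its white plastic cassette, 28 by 40 by 11 mm, about 20 g; origin at the centre of its underside. Four alike lie flat in the tip tray.
- block3: A spent wax block in its white plastic cassette, 28 by 40 by 11 mm, about 20 g; origin at the centre of its underside. Four alike lie flat in the tip tray.
- block4: A spent wax block in its white plastic cassette, 28 by 40 by 11 mm, about 20 g; origin at the centre of its underside. Four alike lie flat in the tip tray.
- jar: Bystander: clear specimen jar with white cap, 60 mm diameter, 75 mm tall, standing to the left; origin at the centre of its underside.
- slide_box: Bystander: grey flat slide box, 100 by 160 by 34 mm, to the right; origin at the centre of its underside.
- pen_cup: Bystander: black round cup with pens, 72 mm diameter, 135 mm tall with pens, to the right; origin at the centre of its underside.
Things that resemble listed ones, but are neither listed nor needed, are in the scene too. Leave any green, pink or red look-alike of the block1 alone.

How it is judged:
By the outcome, as a careful person would: the job done as asked, in the order asked, and still so for the second after the job is handed in, while the arm keeps its last pose, push and grip.
It also fails if it takes over 72 s, if anything falls off the work surface, if the arm or the gripper's body presses on something with over 40 N, if the wrist force passes 120 N, or if a joint passes its speed limit or range.

## Robot

A 6-joint arm with a two-finger parallel gripper is mounted at the origin on the work surface. World frame = base frame: x ahead of the robot, y to its left, z up, the work surface at z = 0. Lengths are in m, angles in rad, forces in N, time in s.
With the tool pointing down it reaches from about 0.3 to 0.85 m from the base axis. Payload 5.4 kg.
Tool frame: the origin (TCP) lies midway between the tips of the shut fingers; the grasp point (between the pads) lies bot.grasp_offset behind it (bot.grasp_offset is the distance from the TCP to the grasp point, in m); z points along the fingers, y is the direction in which the jaws open and shut (so a half turn about z gives the same grasp; the last joint's range is limited). The gripper opens to 85 mm and grips with 20 to 120 N. Pads are 22 mm wide; open, the fingers measure 114 mm over their backs; the gripper's body (76 mm by 85 mm) begins 54 mm behind the grasp point. The pads swing forward as they close: fully open they stand 13 mm farther back than shut.
Start: joints at [-1.515, 0.158, 1.597, -0, 1.386, -0.21], TCP at [0.151, -0.555, 0.231] pointing down, gripper open.
Joint ranges: [-2.91, 2.91], [-0.94, 2.29], [0.18, 2.7], [-1.29, 4.43], [0.17, 2.64], [-3, 3]. Speed limits (rad/s): [2.57, 2.57, 3.14, 3.14, 3.14, 3.14].

## Interface

Orientations are given as a rotation vector (axis times angle).
In Python, from workcell import bot gives the robot as it stands.
- The arm moves only by the tool play_rows, never from a script. Its argument "rows" is a list of rows, each a list of 2 entries, a list of its own where there are three numbers: the shift along the world's x, y, z in mm, then the turn, a rotation vector about the world's x, y, z in rad. A call has exactly 10 rows; each row is the pose to reach, as a shift and turn from the pose commanded when the call began; what a row does not reach only later rows make up. A row lasts 1/8 s, in which the tool goes at most 62.5 mm and 10.7 degrees, less where a joint would pass 70% of its speed; a pose out of reach is approached as far as the arm can. A call with a gripper value outside its range is refused whole. "fingers" is the opening, from 0 (shut) to 1 (fully open), set as the call begins (left out, the last holds). The fingers move at their own pace and stop on an object; "grip_force" is the grip in N (left out, the last holds). Time passes only in rows, so rows that repeat a pose let the fingers close, or fill a call up. It gives the time, the measured TCP pose, the force and the opening at its end, in the units of the state.
- bot.get_obs(): the state, without advancing time (a new reading comes with each control period).
- bot.capture(name): name is "scene" or "top" or "wrist"; returns a dict with "color" (384x512x3 uint8, red, green, blue), "camera_matrix" (3x3 intrinsics, pixels), "xyz" and "attitude" of the camera in the world; the wrist camera has in their place "hand_eye" (4x4, takes a point from camera to tool coordinates, whose origin is the TCP and whose axes are the flange's). Camera axes: x right, y up, looking along -z (the intrinsics and any distortion apply to the point x, -y, -z); pixel columns grow to the right and rows downward; lengths in m; the calibration is good to about 2 mm. The wrist camera is an equidistant fisheye: a pixel r from the principal point sees the ray r / f radians off the axis. A picture is of the moment at which its call begins: read the wrist's pose just before it. There is no depth.
- bot.sign_off(): hands the job in, once; it reports no verdict.
The state is a dict: "time_s": time; "qpos": joint angles; "qvel": joint speeds; "tau": joint torques, N m; "position": TCP position; "ee_rot": TCP orientation; "contact_force": force on the tool from outside, world axes, zero at the start; "ft_torque": the same for the moment, N m; "grip_width": finger opening in m.
Only numpy, scipy, OpenCV 4.12 (cv2) and the standard library are available. Lean on these libraries where they do the work, as an engineer would, in place of code of your own. Each camera call takes 0.05 s, during which the arm holds its last target.

## Working session

There is one attempt and no reset: what is moved stays moved. The work goes in short steps, Python scripts to look and compute and a tool call to move; the robot and the scene stay as the last step left them, time stands still between calls to the robot, and variables do not carry over. Pictures are saved under pics/ and viewed, and the job is handed in when it is done.

Besides the shell and the picture viewer there is one more tool, called after "Emit:" as name([rows], argument=value, ...), one row to a line, values as JSON. play_rows: Moves the arm, as the interface text tells. Its arguments: {"type":"object","properties":{"rows":{"type":"array"},"fingers":{"type":"number"},"grip_force":{"type":"number"}},"required":["rows"]}

```bash
mkdir -p pics; ls; cat > h.py <<'E'
import numpy as np,cv2
from workcell import bot
from scipy.spatial.transform import Rotation as R
def snap(n,f):
    c=bot.capture(n); cv2.imwrite('pics/'+f+'.png',c['color'][:,:,::-1]); 
    np.savez('pics/'+f+'.npz',**{k:np.array(v) for k,v in c.items()}); return c
E
python3 - <<'E'
from h import *
print(bot.get_obs(), bot.grasp_offset)
for n in('scene','top'):
    c=snap(n,n+'0'); print({k:v for k,v in c.items() if k!='color'})
    cv2.imwrite('pics/'+n+'0b.png',cv2.resize(c['color'][:,:,::-1],(800,600),interpolation=cv2.INTER_CUBIC))
E
```

```text
pics
{'time_s': 0.0, 'qpos': array([-1.51511051e+00,  1.59069789e-01,  1.59823934e+00, -1.30769715e-05,
        1.38620581e+00, -2.10075809e-01]), 'qvel': array([ 3.82616756e-04,  6.35958624e-06,  9.81884408e-04, -2.81251245e-04,
       -1.98166570e-03, -2.98680276e-03]), 'tau': array([ 1.95112984e-04, -3.96001625e+01, -3.31431985e+01, -1.63312134e-04,
        8.29247962e-03,  4.69818701e-06]), 'position': array([ 0.15097508, -0.55419741,  0.23030169]), 'ee_rot': array([-3.11199625e+00, -4.15979643e-01, -2.12601571e-04]), 'contact_force': array([-0.83333572,  0.35092402, -0.29737886]), 'ft_torque': array([0.00091475, 0.02013934, 0.00416647]), 'grip_width': 0.08539318121679836} 0.0187
{'camera_matrix': array([[479.62500763,   0.        , 258.7100251 ],
       [  0.        , 479.62500763, 188.55464902],
       [  0.        ,   0.        ,   1.        ]]), 'xyz': array([1.06088484, 0.98302494, 1.11737999]), 'attitude': array([0.28986577, 1.12287186, 2.46093215])}
{'camera_matrix': array([[476.25161111,   0.        , 262.54364958],
       [  0.        , 476.25161111, 185.01942257],
       [  0.        ,   0.        ,   1.        ]]), 'xyz': array([0.45248135, 0.02007231, 1.52520166]), 'attitude': array([ 0.0323096 , -0.04131839, -1.57276975])}
```

View pics/scene0b.png

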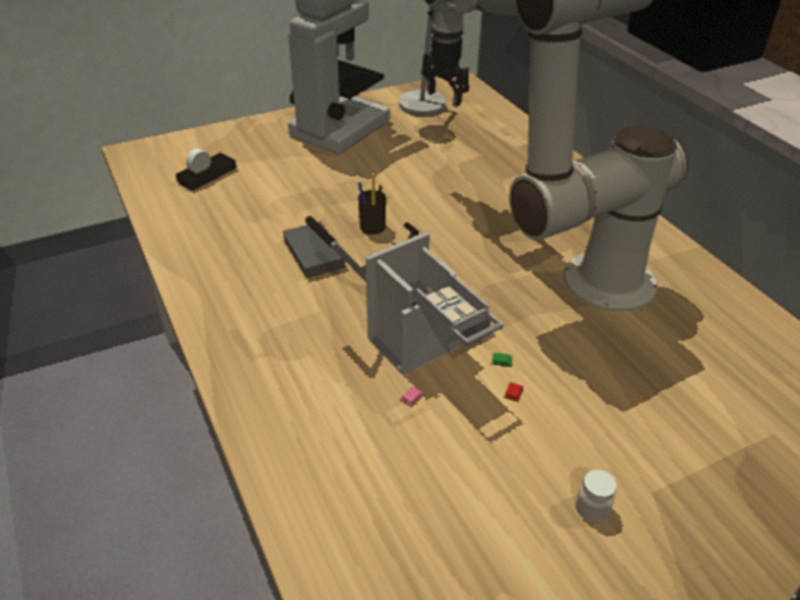

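View pics/top0b.png

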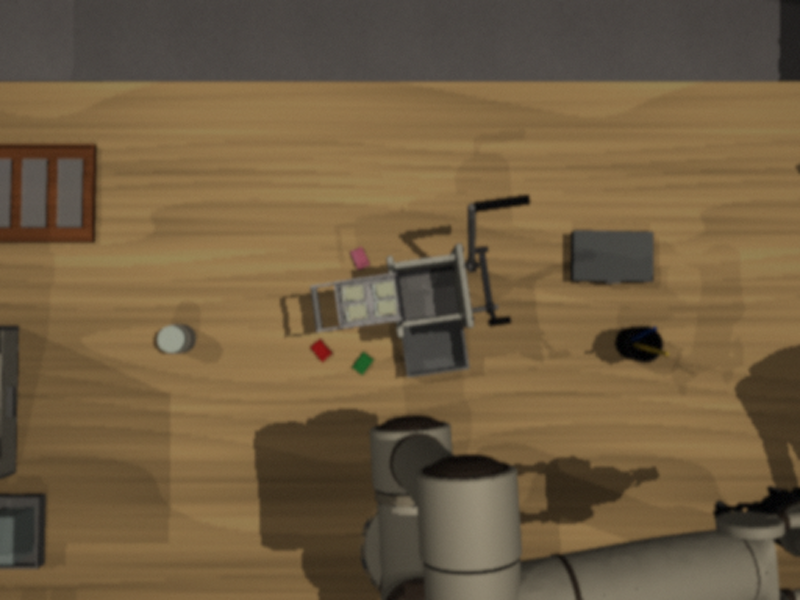

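The overhead view shows the station at about (430,300), with the tray to its left, the lever grip at (500,203), the catch tab at (500,321), the slide box at (612,256), the pen cup at (640,344) and the jar at (175,338). I'll enlarge crops next to fit the station pose.

```bash
python3 - <<'E'
import cv2
a=cv2.imread('pics/top0.png')[115:250,170:350]; cv2.imwrite('pics/topc.png',cv2.resize(a,None,fx=4.4,fy=4.4,interpolation=cv2.INTER_CUBIC))
a=cv2.imread('pics/scene0.png')[130:260,170:340]; cv2.imwrite('pics/scenec.png',cv2.resize(a,None,fx=4.6,fy=4.6,interpolation=cv2.INTER_CUBIC))
E
```

```text
(no output)
```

View pics/topc.png

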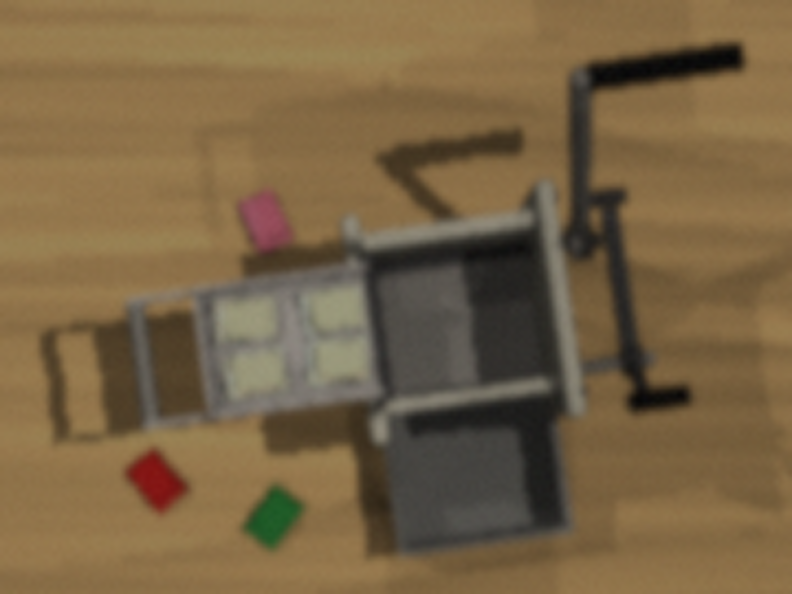

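View pics/scenec.png

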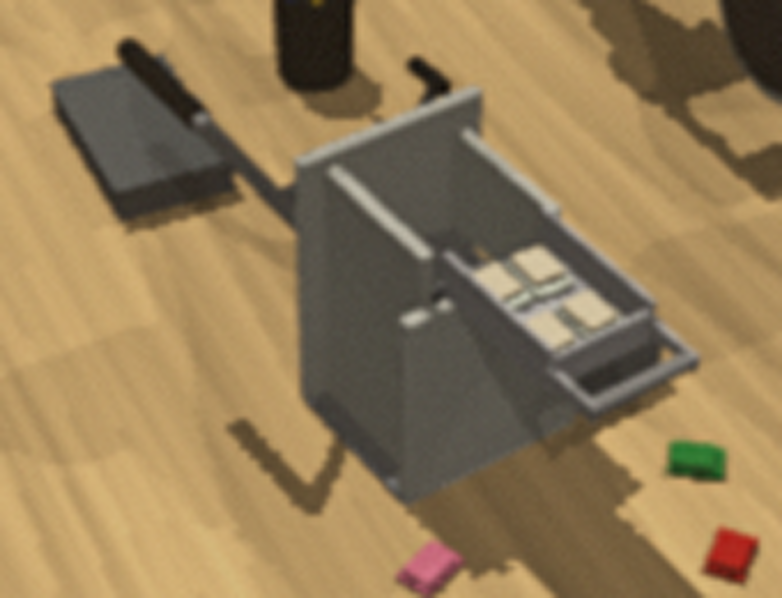

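```bash
cat >> h.py <<'E'
def proj(P,c):
    P=np.atleast_2d(P); q=(P-c['xyz'])@R.from_rotvec(c['attitude']).as_matrix()
    K=c['camera_matrix']; return np.c_[K[0,0]*q[:,0]/-q[:,2]+K[0,2], K[1,1]*-q[:,1]/-q[:,2]+K[1,2]]
def st2w(p,P):
    c,s=np.cos(p[2]),np.sin(p[2]); P=np.atleast_2d(np.array(P,float))/1000
    return np.c_[p[0]+c*P[:,0]-s*P[:,1],p[1]+s*P[:,0]+c*P[:,1],P[:,2]]
E
cat > fit.py <<'E'
from h import *
from scipy.optimize import least_squares
T=dict(np.load('pics/top0.npz'));S=dict(np.load('pics/scene0.npz'))
tp=[((144,-187.5,257),(742,57)),((-60,-68,220),(583,411)),((90,-68,220),(553,183)),((90,-56,220),(538,186)),((-60,-56,220),(567,414)),
((13,205,186),(143,363)),((-60,56,170),(373,440))]
sp=[((90,-62,220),(300,163)),((-60,-62,220),(480,92)),((13,205,186),(644,385)),((90,68,0),(405,500)),((90,68,170),(403,325))]
A=np.array([a for a,b in tp]);a2=np.array([b for a,b in tp])/4.4+[170,115]
B=np.array([a for a,b in sp]);b2=np.array([b for a,b in sp])/4.6+[170,130]
f=lambda p:np.r_[(proj(st2w(p,A),T)-a2).ravel(),(proj(st2w(p,B),S)-b2).ravel()]
r=least_squares(f,[.5,0,.1],loss='soft_l1')
print(r.x); print(f(r.x).reshape(-1,2).round(1)); np.save('st.npy',r.x)
for n,P in dict(bar=(13,205,186),tab=(-56.4,-128,198),grip=(144,-140,257),gripend=(-11,-140,269),hinge=(13,55,176)).items(): print(n,st2w(r.x,P).round(4), proj(st2w(r.x,P),T).round(1),((proj(st2w(r.x,P),T)-[170,115])*4.4).round())
E
python3 fit.py
```

```text
[ 0.49506323 -0.02235504  0.13335174]
[[-1.   0.8]
 [ 0.4  1.7]
 [-0.4 -0.5]
 [-1.3 -0.6]
 [-0.3  1.6]
 [-0.5 -0.1]
 [ 3.3  0.9]
 [-1.3 -0.8]
 [-0.6 -1.4]
 [-1.9 -0.2]
 [-0.9  1.7]
 [ 0.3  0. ]]
bar [[0.4807 0.1826 0.186 ]] [[202.  197.4]] [[141. 363.]]
tab [[ 0.4562 -0.1567  0.198 ]] [[323.3 205.9]] [[674. 400.]]
grip [[ 0.6564 -0.142   0.257 ]] [[320.1 131.1]] [[660.  71.]]
gripend [[ 0.5028 -0.1626  0.269 ]] [[328.9 188.1]] [[699. 322.]]
hinge [[0.5006 0.0339 0.176 ]] [[254.9 190.4]] [[374. 332.]]
```

```bash
python3 - <<'E'
from h import *
o=bot.get_obs(); M=R.from_rotvec(o['ee_rot']).as_matrix(); print(M.round(3))
a=np.arctan2(M[1,1],M[0,1]); print('tool y heading',a, 'station y',np.pi/2+.1334, 'diff',(np.pi/2+.1334-a))
c=snap('wrist','w0'); print(c['hand_eye'])
E
```

```text
[[ 0.965  0.263 -0.   ]
 [ 0.263 -0.965  0.002]
 [ 0.    -0.002 -1.   ]]
tool y heading -1.3049859905588315 station y 1.7041963267948965 diff 3.009182317353728
[[ 8.21334422e-05  9.65882340e-01  2.58981272e-01  6.54203594e-02]
 [ 9.99999666e-01  1.31159418e-04 -8.06305331e-04 -1.16750052e-03]
 [-8.12763913e-04  2.58981251e-01 -9.65882007e-01 -1.42126581e-01]
 [ 0.00000000e+00  0.00000000e+00  0.00000000e+00  1.00000000e+00]]
```

View pics/w0.png

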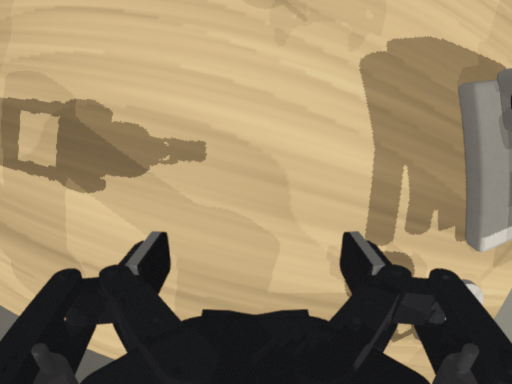

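Emit:
play_rows([
  [[10,20,40],[0,0,-0.02]],
  [[25,60,85],[0,0,-0.04]],
  [[45,100,125],[0,0,-0.06]],
  [[65,145,160],[0,0,-0.08]],
  [[85,190,160],[0,0,-0.1]],
  [[105,235,160],[0,0,-0.12]],
  [[125,280,160],[0,0,-0.132]],
  [[145,325,160],[0,0,-0.132]],
  [[165,370,160],[0,0,-0.132]],
  [[185,415,160],[0,0,-0.132]],
], fingers=0.42)

```text
time_s: 1.4
position: [0.3363, -0.1382, 0.3911]
ee_rot: [3.135, 0.209, 0.0]
contact_force: [0.4, -0.8, -0.6]
grip_width: 0.0356
```

Emit:
play_rows([
  [[20,45,0],[0,0,0]],
  [[40,90,0],[0,0,0]],
  [[60,135,0],[0,0,0]],
  [[80,180,0],[0,0,0]],
  [[100,225,0],[0,0,0]],
  [[115,260,0],[0,0,0]],
  [[130,295,-10],[0,0,0]],
  [[140,315,-30],[0,0,0]],
  [[145,323,-50],[0,0,0]],
  [[145,323,-60],[0,0,0]],
])

```text
time_s: 2.65
position: [0.4805, 0.1835, 0.3295]
ee_rot: [3.134, 0.212, -0.004]
contact_force: [0.5, -0.2, -0.3]
grip_width: 0.036
```

```bash
python3 - <<'E'
from h import *
o=bot.get_obs(); print(o); 
c=snap('wrist','w1');np.savez('pics/w1o.npz',p=o['position'],r=o['ee_rot']);c2=snap('top','top1')
print(c['camera_matrix'])
cv2.imwrite('pics/w1b.png',cv2.resize(c['color'][:,:,::-1],(800,600),interpolation=cv2.INTER_CUBIC))
E
```

```text
{'time_s': 2.65, 'qpos': array([ 1.29614819e-01, -4.68100076e-02,  1.61881850e+00, -4.35426367e-05,
        1.57237423e+00,  1.56561095e+00]), 'qvel': array([-0.01785697, -0.00721971,  0.12696589, -0.00663171, -0.1441315 ,
       -0.00482694]), 'tau': array([  0.50430033, -31.95930719, -34.61501241,   0.07229861,
         0.05583645,   0.05251119]), 'position': array([0.48045063, 0.18352546, 0.3295495 ]), 'ee_rot': array([ 3.13424011,  0.21156854, -0.00436959]), 'contact_force': array([ 0.50336385, -0.1917973 , -0.2895382 ]), 'ft_torque': array([ 0.01888708, -0.01469968, -0.00097095]), 'grip_width': 0.036034395174806624}
[[297.31863964   0.         254.74826396]
 [  0.         297.31863964 188.70215819]
 [  0.           0.           1.        ]]
```

View pics/w1b.png

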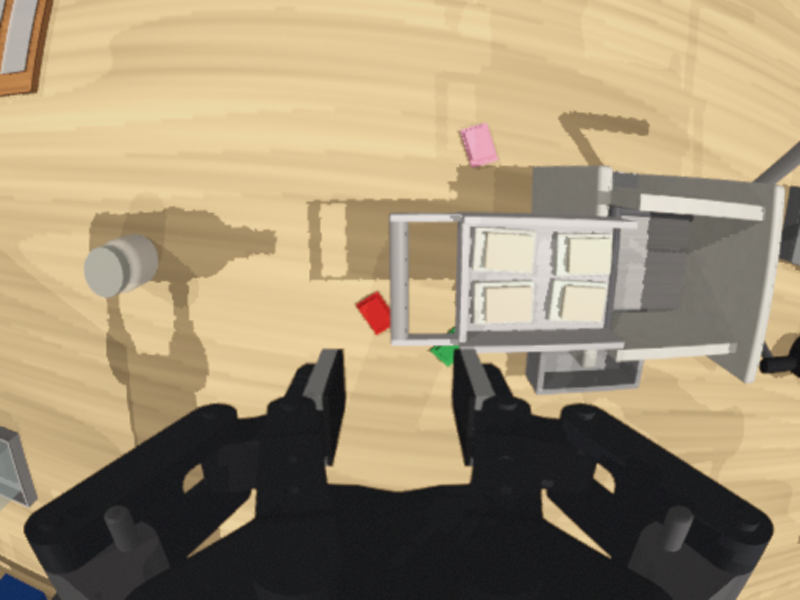

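The bar runs from (399,222) to (401,340) and lines up with the finger midpoint. I'll check it numerically.

```bash
cat >> h.py <<'E'
def wpix(uv,c,p,r,z):
    """back-project full-res wrist pixel onto plane z"""
    K=c['camera_matrix']; d=(np.array(uv,float)-K[:2,2])/K[0,0]; th=np.hypot(*d)
    v=np.array([np.sin(th)*d[0]/th,-np.sin(th)*d[1]/th,-np.cos(th),0]); H=c['hand_eye']
    Rw=R.from_rotvec(r).as_matrix(); o=Rw@H[:3,3]+p; v=Rw@(H@v)[:3]
    return o+v*(z-o[2])/v[2]
E
python3 - <<'E'
from h import *
c=dict(np.load('pics/w1.npz'));o=np.load('pics/w1o.npz');st=np.load('st.npy')
for uv,z in (((399,222),.186),((401,340),.186),((753,362),.198)):
    print(wpix(np.array(uv)*.64,c,o['p'],o['r'],z).round(4))
print(st2w(st,[[51,205,186],[-25,205,186],[13,205,186]]).round(4))
E
```

```text
[0.5148 0.1885 0.186 ]
[0.4386 0.1768 0.186 ]
[ 0.4546 -0.1104  0.198 ]
[[0.5184 0.1876 0.186 ]
 [0.443  0.1775 0.186 ]
 [0.4807 0.1826 0.186 ]]
```

Emit:
play_rows([
  [[0,0,-25],[0,0,0]],
  [[0,0,-50],[0,0,0]],
  [[0,0,-75],[0,0,0]],
  [[0,0,-100],[0,0,0]],
  [[0,0,-120],[0,0,0]],
  [[0,0,-135],[0,0,0]],
  [[0,0,-148],[0,0,0]],
  [[0,0,-156],[0,0,0]],
  [[0,0,-162],[0,0,0]],
  [[0,0,-162],[0,0,0]],
])

```text
time_s: 4.0
position: [0.4809, 0.1832, 0.1691]
ee_rot: [3.135, 0.21, -0.001]
contact_force: [-0.2, -0.3, 0.4]
grip_width: 0.0357
```

Emit:
play_rows([
  [[0,0,0],[0,0,0]],
  [[0,0,0],[0,0,0]],
  [[0,0,0],[0,0,0]],
  [[0,0,0],[0,0,0]],
  [[0,0,0],[0,0,0]],
  [[0,0,0],[0,0,0]],
  [[0,0,0],[0,0,0]],
  [[0,0,0],[0,0,0]],
  [[0,0,0],[0,0,0]],
  [[0,0,0],[0,0,0]],
], fingers=0, grip_force=30)

```text
time_s: 5.25
position: [0.4814, 0.1833, 0.1698]
ee_rot: [-3.134, -0.21, -0.002]
contact_force: [-0.5, 0.8, 4.6]
grip_width: 0.0108
```

```bash
python3 - <<'E'
from h import *
c=snap('wrist','w2')
# arc: shifts of the grasp point and TCP in world mm for tray angle th, tool tilt k*th
st=np.load('st.npy')
y=st[2];ex=np.array([np.cos(y),np.sin(y),0]);ey=np.array([-np.sin(y),np.cos(y),0]);ez=np.array([0,0,1.])
go=18.7
for k in(.5,):
  for th in np.arange(0,1.26,.125):
    b=lambda t:(150*np.cos(t)-10*np.sin(t))*ey+(150*np.sin(t)+10*np.cos(t))*ez
    tc=lambda t:b(t)+go*(-np.cos(k*t)*ez+np.sin(k*t)*ey)
    print(round(th,3),(tc(th)-tc(0)).round(0),(ex*k*th).round(3))
E
```

```text
0.0 [0. 0. 0.] [0. 0. 0.]
0.125 [ 0. -1. 19.] [0.062 0.008 0.   ]
0.25 [ 1. -5. 37.] [0.124 0.017 0.   ]
0.375 [  1. -11.  55.] [0.186 0.025 0.   ]
0.5 [  2. -18.  71.] [0.248 0.033 0.   ]
0.625 [  4. -28.  87.] [0.31  0.042 0.   ]
0.75 [  5. -40. 101.] [0.372 0.05  0.   ]
0.875 [  7. -53. 113.] [0.434 0.058 0.   ]
1.0 [  9. -68. 124.] [0.496 0.066 0.   ]
1.125 [ 11. -84. 133.] [0.558 0.075 0.   ]
1.25 [  13. -100.  139.] [0.619 0.083 0.   ]
```

View pics/w2.png

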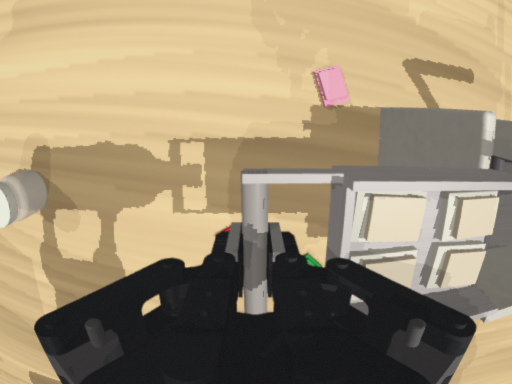

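The jaws hold the bar near (255,245), at a width of 10.8 mm. Next I'll lift along the arc, slowly enough to keep the blocks from jumping.

Emit:
play_rows([
  [[0,0,9],[0.031,0.004,0]],
  [[0,-1,19],[0.062,0.008,0]],
  [[0,-3,28],[0.093,0.012,0]],
  [[1,-5,37],[0.124,0.017,0]],
  [[1,-8,46],[0.155,0.021,0]],
  [[1,-11,55],[0.186,0.025,0]],
  [[2,-14,63],[0.217,0.029,0]],
  [[2,-18,71],[0.248,0.033,0]],
  [[2,-18,71],[0.248,0.033,0]],
  [[2,-18,71],[0.248,0.033,0]],
])

```text
time_s: 6.55
position: [0.4839, 0.1652, 0.2405]
ee_rot: [-2.885, -0.192, 0.02]
contact_force: [4.4, 1.7, 1.1]
grip_width: 0.0107
```

```bash
python3 - <<'E'
from h import *
c=snap('wrist','w3')
E
```

```text
(no output)
```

View pics/w3.png

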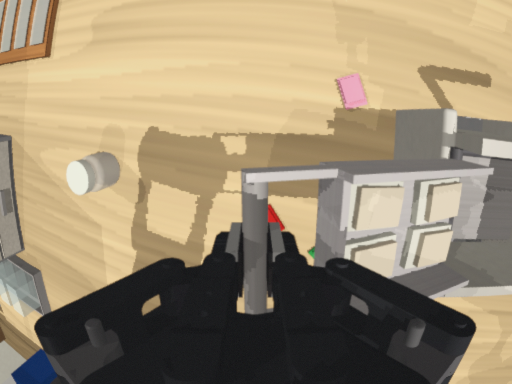

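The tray is at about 0.5 rad with the blocks still in place, and the forces are small. I'll carry on.

Emit:
play_rows([
  [[1,-5,8],[0.031,0.004,0]],
  [[2,-10,16],[0.062,0.008,0]],
  [[2,-16,23],[0.093,0.012,0]],
  [[3,-22,30],[0.124,0.017,0]],
  [[4,-28,36],[0.155,0.021,0]],
  [[5,-35,42],[0.186,0.025,0]],
  [[6,-42,48],[0.217,0.029,0]],
  [[7,-50,53],[0.248,0.033,0]],
  [[7,-50,53],[0.248,0.033,0]],
  [[7,-50,53],[0.248,0.033,0]],
])

```text
time_s: 7.85
position: [0.491, 0.1157, 0.2943]
ee_rot: [-2.634, -0.177, 0.04]
contact_force: [4.1, 2.6, 4.7]
grip_width: 0.0108
```

Emit:
play_rows([
  [[1,-8,5],[0.031,0.004,0]],
  [[2,-16,9],[0.062,0.008,0]],
  [[3,-24,12],[0.093,0.012,0]],
  [[4,-32,15],[0.124,0.017,0]],
  [[4,-32,15],[0.124,0.017,0]],
  [[4,-32,15],[0.124,0.017,0]],
  [[4,-32,15],[0.124,0.017,0]],
  [[4,-32,15],[0.124,0.017,0]],
  [[4,-32,15],[0.124,0.017,0]],
  [[4,-32,15],[0.124,0.017,0]],
])

```text
time_s: 9.1
position: [0.4955, 0.0838, 0.3099]
ee_rot: [-2.51, -0.169, 0.047]
contact_force: [6.2, 2.4, 6.1]
grip_width: 0.0104
```

```bash
python3 - <<'E'
from h import *
c=snap('wrist','w4');t=snap('top','top4');s=snap('scene','scene4')
a=np.hstack([cv2.resize(t['color'][115:250,170:350],(400,300)),cv2.resize(s['color'][130:260,170:340],(400,300))])
b=cv2.resize(c['color'],(400,300)); a=np.vstack([a,np.hstack([b,b*0])]); cv2.imwrite('pics/m4.png',a[:,:,::-1])
E
```

```text
(no output)
```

View pics/m4.png

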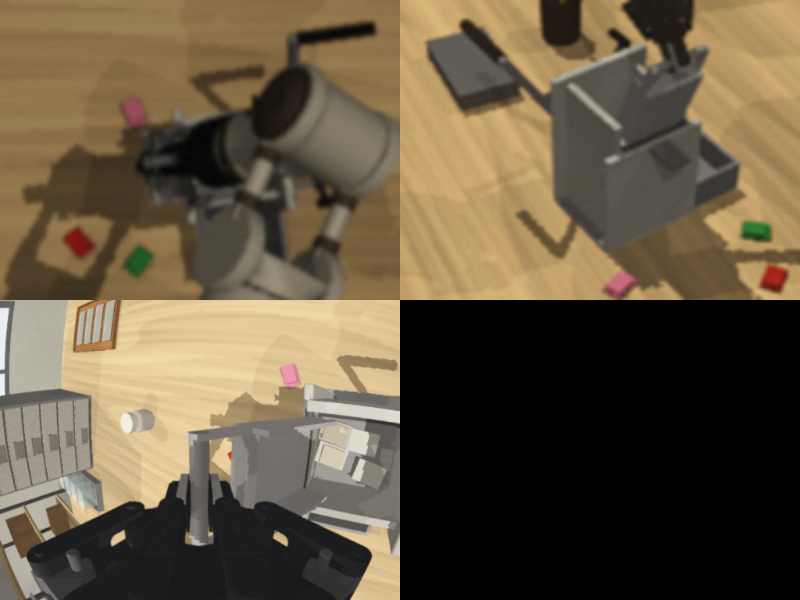

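```bash
python3 - <<'E'
import cv2
a=cv2.imread('pics/w4.png')[100:330,250:512]; cv2.imwrite('pics/w4c.png',cv2.resize(a,None,fx=2.6,fy=2.6,interpolation=cv2.INTER_CUBIC))
E
```

```text
(no output)
```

View pics/w4c.png

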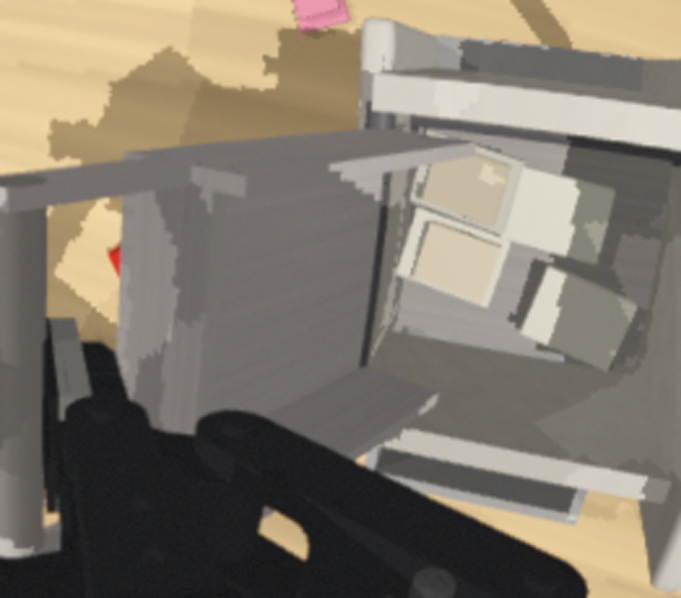

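All four blocks are in the hopper and the tray is empty. I'll release the bar and back out along the tool axis.

Emit:
play_rows([
  [[0,0,0],[0,0,0]],
  [[0,0,0],[0,0,0]],
  [[0,0,0],[0,0,0]],
  [[0,0,0],[0,0,0]],
  [[1,-6,8],[0,0,0]],
  [[2,-14,20],[0,0,0]],
  [[4,-25,36],[0,0,0]],
  [[5,-37,52],[0,0,0]],
  [[6,-49,69],[0,0,0]],
  [[6,-52,75],[0,0,0]],
], fingers=0.42)

```text
time_s: 10.5
position: [0.5006, 0.0299, 0.385]
ee_rot: [-2.513, -0.168, 0.05]
contact_force: [-0.1, 0.2, 0.0]
grip_width: 0.0356
```

```bash
python3 - <<'E'
from h import *
o=bot.get_obs();print(o['position'],o['ee_rot'])
c=snap('wrist','w5')
st=np.load('st.npy')
R0=R.from_rotvec(o['ee_rot']); ty=st[2]
Rt=R.from_matrix(np.array([[np.cos(ty),np.sin(ty),0],[np.sin(ty),-np.cos(ty),0],[0,0,-1]]))
print('turn',(Rt*R0.inv()).as_rotvec().round(3))
for P in ((-95,-124,190),(-20,-124,190)): print((st2w(st,P)[0]*1000).round(), ((st2w(st,P)[0]-o['position'])*1000).round())
E
```

```text
[0.50064531 0.02992109 0.38500555] [-2.51276016 -0.16754186  0.05047382]
turn [-0.619 -0.08   0.   ]
[ 417. -158.  190.] [ -83. -188. -195.]
[ 492. -148.  190.] [  -9. -178. -195.]
```

View pics/w5.png

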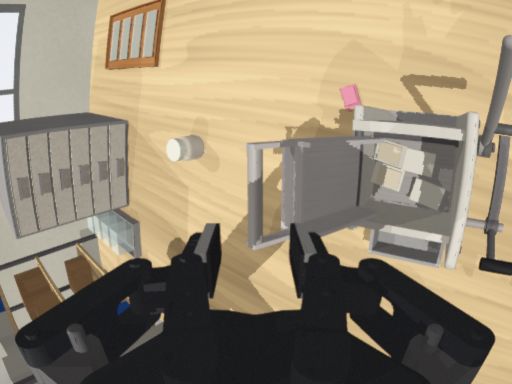

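The tray stays up and is free of the jaws. Now I'll go above the point on the robot's side of the catch tab.

Emit:
play_rows([
  [[-5,-15,0],[-0.08,-0.01,0]],
  [[-15,-45,0],[-0.17,-0.022,0]],
  [[-30,-80,0],[-0.27,-0.035,0]],
  [[-45,-115,0],[-0.37,-0.048,0]],
  [[-60,-145,0],[-0.47,-0.061,0]],
  [[-75,-170,0],[-0.55,-0.071,0]],
  [[-83,-188,-10],[-0.619,-0.08,0]],
  [[-83,-188,-35],[-0.619,-0.08,0]],
  [[-83,-188,-60],[-0.619,-0.08,0]],
  [[-83,-188,-75],[-0.619,-0.08,0]],
], fingers=0)

```text
time_s: 11.8
position: [0.4165, -0.1562, 0.3066]
ee_rot: [-3.132, -0.209, 0.007]
contact_force: [0.2, 0.1, 0.4]
grip_width: 0.0002
```

```bash
python3 - <<'E'
from h import *
o=bot.get_obs();print(o['position'],o['ee_rot'])
np.savez('pics/w6o.npz',p=o['position'],r=o['ee_rot'])
c=snap('wrist','w6')
cv2.imwrite('pics/w6b.png',cv2.resize(c['color'][:,:,::-1],(800,600),interpolation=cv2.INTER_CUBIC))
E
```

```text
[ 0.41646299 -0.15622049  0.30664259] [-3.13182611 -0.20860617  0.00686931]
```

View pics/w6b.png

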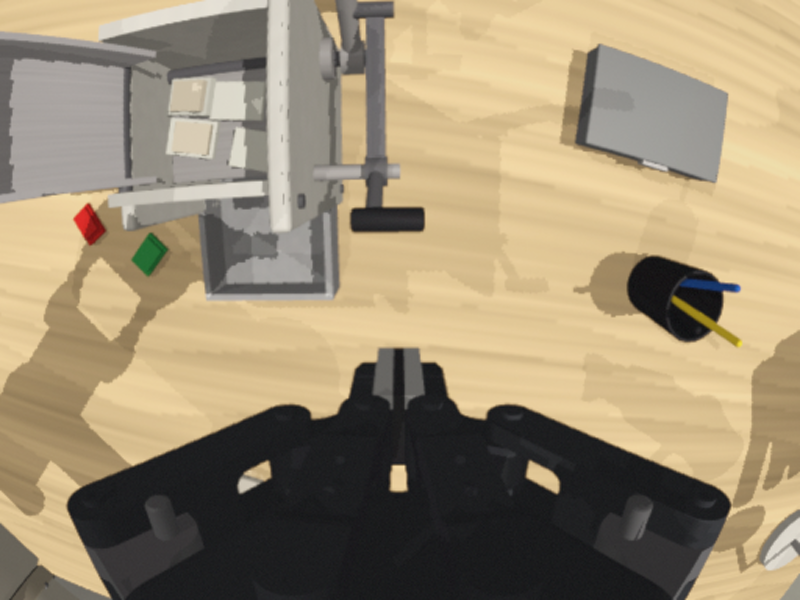

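The tab is at (388,219), spanning columns 351 to 424 and just left of the shut fingers at x 399. The catch arm is at x 375.

```bash
python3 - <<'E'
from h import *
c=dict(np.load('pics/w6.npz'));o=np.load('pics/w6o.npz');st=np.load('st.npy')
C,s=np.cos(st[2]),np.sin(st[2])
for uv,z in (((388,219),.198),((351,219),.198),((424,219),.198),((388,231),.198),((375,200),.18)):
    w=wpix(np.array(uv)*.64,c,o['p'],o['r'],z); d=w[:2]-st[:2]; print(w.round(4),'st',(d@[C,s]).round(4),(d@[-s,C]).round(4))
E
```

```text
[ 0.4552 -0.1443  0.198 ] st -0.0557 -0.1155
[ 0.4527 -0.1244  0.198 ] st -0.0555 -0.0955
[ 0.4579 -0.1635  0.198 ] st -0.0556 -0.135
[ 0.4487 -0.1451  0.198 ] st -0.0622 -0.1155
[ 0.4634 -0.1352  0.18  ] st -0.0464 -0.1076
```

Emit:
play_rows([
  [[0,0,-25],[0,0,0]],
  [[0,0,-55],[0,0,0]],
  [[0,0,-80],[0,0,0]],
  [[0,0,-102],[0,0,0]],
  [[0,0,-117],[0,0,0]],
  [[0,0,-117],[0,0,0]],
  [[8,1,-117],[0,0,0]],
  [[16,2,-117],[0,0,0]],
  [[24,3,-117],[0,0,0]],
  [[32,4,-117],[0,0,0]],
])

```text
time_s: 13.1
position: [0.4496, -0.1529, 0.1916]
ee_rot: [-3.134, -0.209, 0.005]
contact_force: [-1.6, 0.3, 0.7]
grip_width: 0.0001
```

Emit:
play_rows([
  [[5,1,0],[0,0,0]],
  [[10,1,0],[0,0,0]],
  [[15,2,0],[0,0,0]],
  [[20,3,0],[0,0,0]],
  [[25,3,0],[0,0,0]],
  [[30,4,0],[0,0,0]],
  [[33,4,0],[0,0,0]],
  [[36,5,0],[0,0,0]],
  [[38,5,0],[0,0,0]],
  [[38,5,0],[0,0,0]],
])

```text
time_s: 14.35
position: [0.4872, -0.1478, 0.1913]
ee_rot: [-3.133, -0.208, 0.004]
contact_force: [0.5, 0.3, -0.6]
grip_width: -0.0002
```

```bash
python3 - <<'E'
from h import *
o=bot.get_obs();st=np.load('st.npy');C,s=np.cos(st[2]),np.sin(st[2]);d=o['position'][:2]-st[:2]
print(o['position'],d@[C,s],d@[-s,C],o['contact_force'])
c=snap('wrist','w7')
cv2.imwrite('pics/w7b.png',cv2.resize(c['color'][:,:,::-1],(800,600),interpolation=cv2.INTER_CUBIC))
E
```

```text
[ 0.48718603 -0.14778435  0.19131947] -0.02448395820563502 -0.12326839601348193 [ 0.45277732  0.31142789 -0.62908912]
```

View pics/w7b.png

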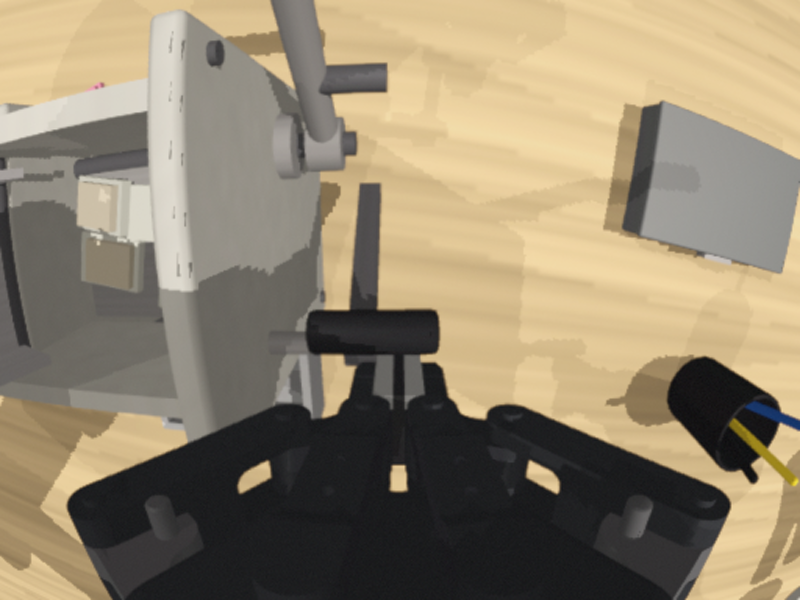

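The tab is at (372,332), right in front of the fingers, and the strut has swung down, clear of the lever's peg. I'll press on gently to the stop.

Emit:
play_rows([
  [[1,0,0],[0,0,0]],
  [[2,0,0],[0,0,0]],
  [[3,0,0],[0,0,0]],
  [[4,1,0],[0,0,0]],
  [[5,1,0],[0,0,0]],
  [[6,1,0],[0,0,0]],
  [[6,1,0],[0,0,0]],
  [[6,1,0],[0,0,0]],
  [[6,1,0],[0,0,0]],
  [[6,1,0],[0,0,0]],
])

```text
time_s: 15.65
position: [0.4912, -0.1472, 0.1912]
ee_rot: [-3.134, -0.208, 0.012]
contact_force: [-10.0, -1.8, 2.6]
grip_width: -0.0001
```

The force on the tab is 10 N with no further motion, and its position matches the 1.0 rad stop. I'll back off, rise, turn 90° and go above the grip.

Emit:
play_rows([
  [[-15,-2,0],[0,0,0]],
  [[-30,-4,0],[0,0,0]],
  [[-35,-5,25],[0,0,0]],
  [[-35,-5,65],[0,0,0.1]],
  [[-35,-5,105],[0,0,0.25]],
  [[-35,-5,145],[0,0,0.4]],
  [[-15,-5,170],[0,0,0.55]],
  [[5,-5,170],[0,0,0.7]],
  [[30,-4,170],[0,0,0.85]],
  [[55,-2,170],[0,0,1.0]],
], fingers=0.6)

```text
time_s: 16.9
position: [0.5483, -0.1489, 0.3618]
ee_rot: [2.646, 1.691, -0.003]
contact_force: [0.6, -0.4, -0.1]
grip_width: 0.0513
```

Emit:
play_rows([
  [[25,1,0],[0,0,0.12]],
  [[50,3,0],[0,0,0.24]],
  [[75,4,0],[0,0,0.36]],
  [[95,5,0],[0,0,0.48]],
  [[105,6,0],[0,0,0.571]],
  [[108,6,0],[0,0,0.571]],
  [[108,6,-10],[0,0,0.571]],
  [[108,6,-20],[0,0,0.571]],
  [[108,6,-20],[0,0,0.571]],
  [[108,6,-20],[0,0,0.571]],
])

```text
time_s: 18.15
position: [0.6559, -0.1428, 0.3414]
ee_rot: [2.069, 2.363, -0.004]
contact_force: [-0.8, 0.1, -0.8]
grip_width: 0.0512
```

```bash
python3 - <<'E'
from h import *
o=bot.get_obs();print(o['position'],o['ee_rot'],o['qpos'])
np.savez('pics/w8o.npz',p=o['position'],r=o['ee_rot'])
c=snap('wrist','w8');snap('top','top8')
cv2.imwrite('pics/w8b.png',cv2.resize(c['color'][:,:,::-1],(800,600),interpolation=cv2.INTER_CUBIC))
E
```

```text
[ 0.65585124 -0.14280309  0.34136788] [ 2.06855149  2.36308327 -0.00432615] [-0.39262474  0.36971826  1.13030247 -0.0029496   1.64147225 -0.5255604 ]
```

View pics/w8b.png

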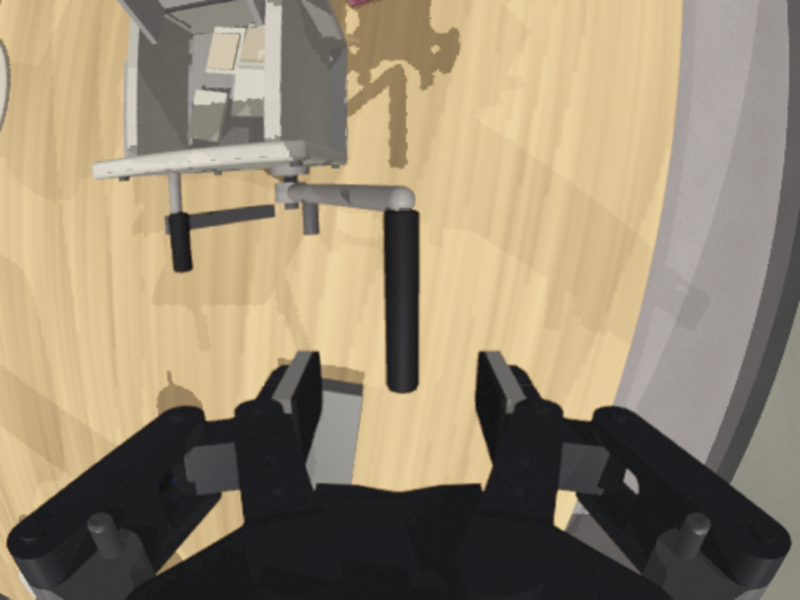

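```bash
python3 - <<'E'
from h import *
c=dict(np.load('pics/w8.npz'));o=np.load('pics/w8o.npz');st=np.load('st.npy')
for uv in ((402,212),(402,385)): print(wpix(np.array(uv)*.64,c,o['p'],o['r'],.257).round(4))
print(st2w(st,[[144,-92.5,257],[144,-187.5,257]]))
C,s=np.cos(st[2]),np.sin(st[2])
g=lambda t:np.array([C*-170*np.sin(t-.55),s*-170*np.sin(t-.55),170*np.cos(t-.55)])
for t in np.arange(0,.96,.095):print(round(t,3),(g(t)-g(0)).round(0))
E
```

```text
[ 0.6513 -0.0958  0.257 ]
[ 0.6637 -0.1872  0.257 ]
[[ 0.65008328 -0.09488802  0.257     ]
 [ 0.66271419 -0.1890446   0.257     ]]
0.0 [0. 0. 0.]
0.095 [-14.  -2.   8.]
0.19 [-29.  -4.  14.]
0.285 [-44.  -6.  19.]
0.38 [-60.  -8.  23.]
0.475 [-75. -10.  25.]
0.57 [-91. -12.  25.]
0.665 [-107.  -14.   24.]
0.76 [-123.  -17.   21.]
0.855 [-139.  -19.   17.]
0.95 [-154.  -21.   12.]
```

The grip matches the model within 2 mm. I'll descend and grasp it.

Emit:
play_rows([
  [[0,0,-20],[0,0,0]],
  [[0,0,-40],[0,0,0]],
  [[0,0,-60],[0,0,0]],
  [[0,0,-80],[0,0,0]],
  [[1,0,-93],[0,0,0]],
  [[1,0,-100],[0,0,0]],
  [[1,0,-103],[0,0,0]],
  [[1,0,-103],[0,0,0]],
  [[1,0,-103],[0,0,0]],
  [[1,0,-103],[0,0,0]],
])

```text
time_s: 19.5
position: [0.6572, -0.1429, 0.2389]
ee_rot: [2.068, 2.363, -0.004]
contact_force: [-0.2, -0.4, 0.0]
grip_width: 0.051
```

Emit:
play_rows([
  [[0,0,0],[0,0,0]],
  [[0,0,0],[0,0,0]],
  [[0,0,0],[0,0,0]],
  [[0,0,0],[0,0,0]],
  [[0,0,0],[0,0,0]],
  [[0,0,0],[0,0,0]],
  [[0,0,0],[0,0,0]],
  [[0,0,0],[0,0,0]],
  [[0,0,0],[0,0,0]],
  [[0,0,0],[0,0,0]],
], fingers=0, grip_force=40)

```text
time_s: 20.75
position: [0.6573, -0.1428, 0.2385]
ee_rot: [2.068, 2.363, -0.004]
contact_force: [2.7, 0.5, 0.7]
grip_width: 0.0165
```

```bash
python3 - <<'E'
from h import *
print(bot.get_obs()['contact_force'])
c=snap('wrist','w9')
E
```

```text
[2.70091143 0.46672646 0.67239511]
```

View pics/w9.png

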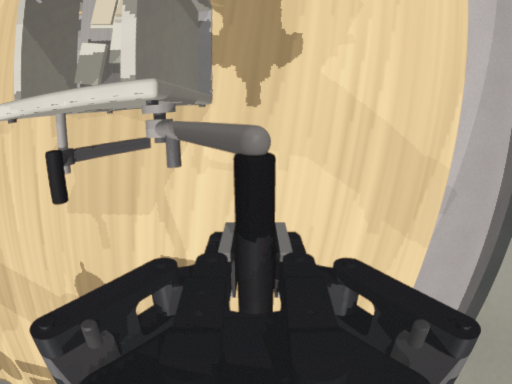

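The jaws hold the grip at a width of 16.5 mm. I'll pull along the arc.

Emit:
play_rows([
  [[-7,-1,4],[0,0,0]],
  [[-14,-2,8],[0,0,0]],
  [[-22,-3,11],[0,0,0]],
  [[-29,-4,14],[0,0,0]],
  [[-37,-5,17],[0,0,0]],
  [[-44,-6,19],[0,0,0]],
  [[-52,-7,21],[0,0,0]],
  [[-60,-8,23],[0,0,0]],
  [[-60,-8,23],[0,0,0]],
  [[-60,-8,23],[0,0,0]],
])

```text
time_s: 22.05
position: [0.599, -0.1512, 0.2639]
ee_rot: [2.064, 2.359, 0.001]
contact_force: [5.4, 0.7, 5.7]
grip_width: 0.0165
```

Emit:
play_rows([
  [[-8,-1,1],[0,0,0]],
  [[-16,-2,2],[0,0,0]],
  [[-24,-3,2],[0,0,0]],
  [[-31,-4,2],[0,0,0]],
  [[-39,-5,2],[0,0,0]],
  [[-47,-6,1],[0,0,0]],
  [[-55,-8,0],[0,0,0]],
  [[-63,-9,-2],[0,0,0]],
  [[-71,-10,-4],[0,0,0]],
  [[-79,-11,-6],[0,0,0]],
])

```text
time_s: 23.3
position: [0.5199, -0.1623, 0.2581]
ee_rot: [2.064, 2.358, 0.0]
contact_force: [5.9, 0.3, 5.8]
grip_width: 0.0165
```

Emit:
play_rows([
  [[-4,-1,-1],[0,0,0]],
  [[-8,-1,-2],[0,0,0]],
  [[-12,-2,-4],[0,0,0]],
  [[-14,-2,-5],[0,0,0]],
  [[-15,-2,-5],[0,0,0]],
  [[-16,-2,-5],[0,0,0]],
  [[-16,-2,-5],[0,0,0]],
  [[-16,-2,-5],[0,0,0]],
  [[-16,-2,-5],[0,0,0]],
  [[-16,-2,-5],[0,0,0]],
])

```text
time_s: 24.55
position: [0.504, -0.1646, 0.2519]
ee_rot: [2.065, 2.359, -0.001]
contact_force: [7.0, -1.4, 3.3]
grip_width: 0.0162
```

```bash
python3 - <<'E'
from h import *
o=bot.get_obs();st=np.load('st.npy');C,s=np.cos(st[2]),np.sin(st[2]);d=o['position'][:2]-st[:2]
print(o['position'],d@[C,s],d@[-s,C],o['contact_force'])
c=snap('wrist','w10');t=snap('top','top10');s=snap('scene','scene10')
a=np.hstack([cv2.resize(t['color'][100:260,150:363],(400,300)),cv2.resize(s['color'][130:260,170:340],(400,300))])
b=cv2.resize(c['color'],(400,300)); b2=cv2.resize(c['color'][0:192,0:256],(400,300)); a=np.vstack([a,np.hstack([b,b2])]); cv2.imwrite('pics/m10.png',a[:,:,::-1])
E
```

```text
[ 0.50396153 -0.16459335  0.25188023] -0.010092265542704405 -0.14215857948699812 [ 6.95250606 -1.41244773  3.33440705]
```

View pics/m10.png

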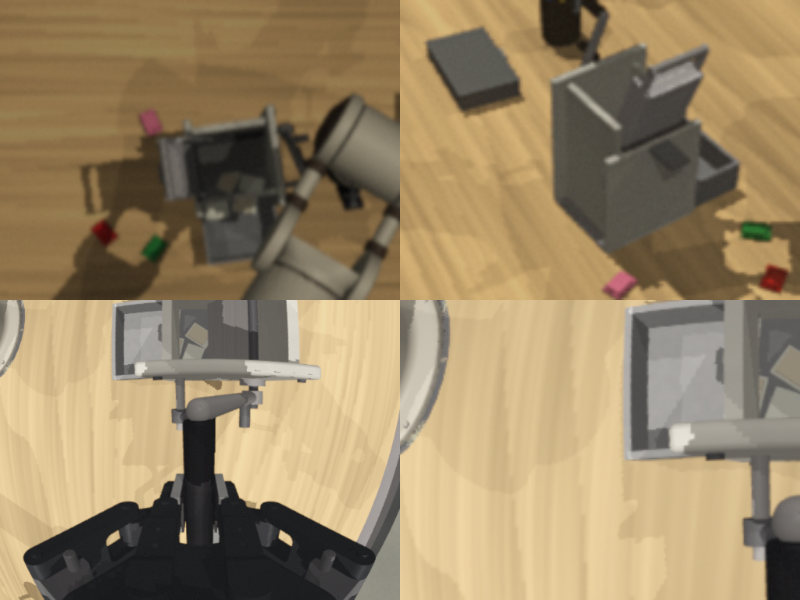

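The trapdoor is open and blocks are visible low down. I'll pull a little further to confirm the stop.

Emit:
play_rows([
  [[-1,0,0],[0,0,0]],
  [[-2,0,-1],[0,0,0]],
  [[-3,0,-1],[0,0,0]],
  [[-4,0,-2],[0,0,0]],
  [[-4,0,-2],[0,0,0]],
  [[-4,0,-2],[0,0,0]],
  [[-4,0,-2],[0,0,0]],
  [[-4,0,-2],[0,0,0]],
  [[-4,0,-2],[0,0,0]],
  [[-4,0,-2],[0,0,0]],
])

```text
time_s: 25.95
position: [0.5037, -0.1646, 0.2518]
ee_rot: [2.058, 2.352, 0.009]
contact_force: [19.6, -0.3, 3.9]
grip_width: 0.0164
```

```bash
python3 - <<'E'
from h import *
c=snap('wrist','w11');t=snap('top','top11')
a=cv2.resize(t['color'][120:230,200:320],None,fx=3.5,fy=3.5,interpolation=cv2.INTER_CUBIC)
b=cv2.resize(c['color'][0:130,130:420],(800,358),interpolation=cv2.INTER_CUBIC)
cv2.imwrite('pics/t11.png',a[:,:,::-1]);cv2.imwrite('pics/w11c.png',b[:,:,::-1])
E
```

```text
(no output)
```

View pics/t11.png

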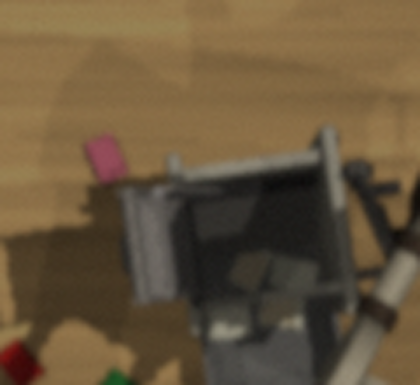

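View pics/w11c.png

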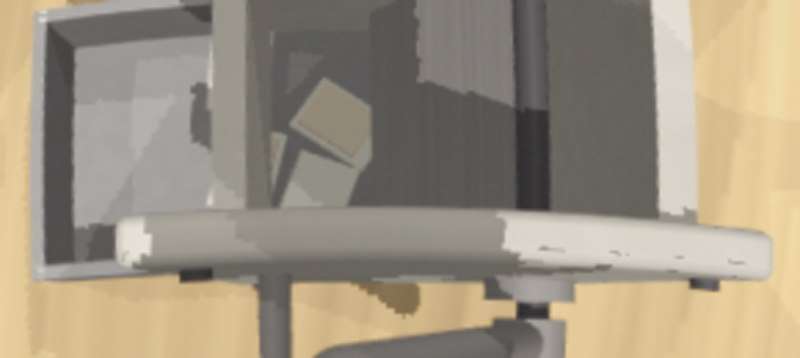

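```bash
python3 - <<'E'
from h import *
t=dict(np.load('pics/top11.npz'));st=np.load('st.npy')
a=cv2.resize(t['color'][165:215,240:310],None,fx=11,fy=11,interpolation=cv2.INTER_CUBIC).astype(float)
a=(255*(a/255)**.5).astype(np.uint8)
cv2.imwrite('pics/t11b.png',a[:,:,::-1])
for P in ((-33,-56,200),(-33,56,200),(-33,56,6),(-33,-56,6),(63,0,6),(-137,0,6),(-43.,0,35),(55-85*.58,0,112-85*.81)): print(P,((proj(st2w(st,P),t)[0]-[240,165])*11).round())
E
```

```text
(-33, -56, 200) [623. 396.]
(-33, 56, 200) [184. 456.]
(-33, 56, 6) [188. 458.]
(-33, -56, 6) [571. 405.]
(63, 0, 6) [335. 104.]
(-137, 0, 6) [429. 788.]
(-43.0, 0, 35) [388. 466.]
(5.700000000000003, 0, 43.14999999999999) [365. 295.]
```

View pics/t11b.png

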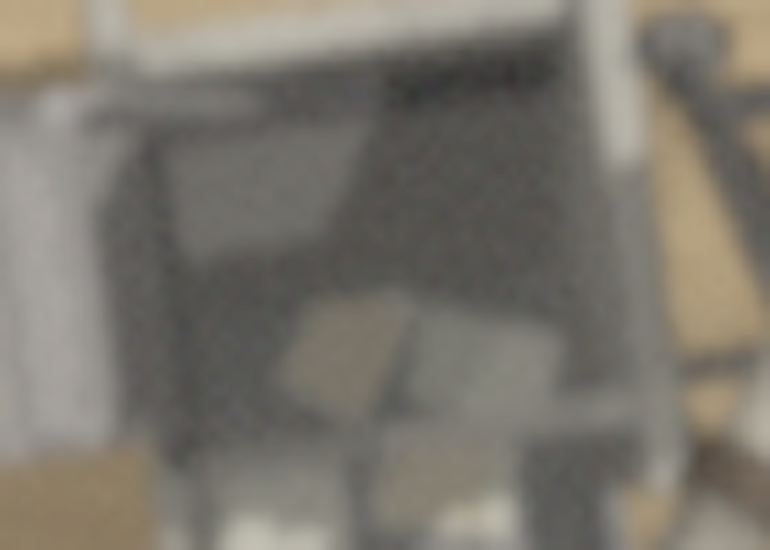

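Four blocks lie on the bin floor, at (350,350), (480,365), (275,485) and (440,470) in the crop. The lever is on its stop and held, so I'll hand in.

```bash
python3 - <<'E'
from h import *
o=bot.get_obs();print(o['time_s'],o['position'],o['contact_force'],o['grip_width']); print(bot.sign_off())
E
```

```text
26.05 [ 0.50374828 -0.16462746  0.2518    ] [20.24202673  0.31598576  4.11597532] 0.01687627120220891
the job is handed in; nothing more can be done
None
```

I did the job in the order asked and handed it in at 26 s, with the gripper still holding the lever fully pulled.

- **Tray:** I gripped the bar and tipped the tray along its arc to about 1.25 rad. The wrist picture showed the tray empty and all four blocks in the hopper.
- **Catch:** I pushed it right over until it stopped, with 10 N on the tab and no further movement. The strut was well below the lever's peg.
- **Lever:** I pulled it to its stop. At the end the force on the tool was about 20 N and it moved no further.
- **Blocks:** The overhead picture showed all four blocks on the bin floor, past the open trapdoor. That view is low resolution, and I saw the blocks near the hopper's front wall only partly.
- **Bystanders:** I did not touch the jar, the slide box or the pen cup. I saw nothing out of place in the pictures, but did not measure their positions again at the end.

No check failed or disagreed with another. Where I checked tray bar, catch tab and lever grip positions from the wrist camera, they agreed with the fitted station pose to within about 5 mm.

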